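Snap the cap onto the open flask and keep it pressed

ROBOT

A 7-joint arm with a two-finger parallel gripper is mounted at the origin on a cart in front of the work surface, level with it; the furniture and walls round the work are solid. World frame = base frame: x ahead of the robot, y to its left, z up, the work surface at z = 0. Lengths are in m, angles in rad, forces in N, time in s.
With the tool pointing down it reaches from about 0.4 to 0.85 m from the base axis. Payload 10.4 kg.
Tool frame: the origin (TCP) lies on the centre line of the jaws, within the pads' length; the fingertips stand 11 mm ahead of it and the grasp point (between the pads) lies 8 mm behind it (tip_reach is the distance from the TCP to the fingertips, in m); z points along the fingers, y is the line along which they close (so a half turn about z gives the same grasp; the last joint's range is limited). The gripper opens to 85 mm and grips with 20 to 120 N. Pads are 22 mm wide; open, the fingers measure 114 mm over their backs; the gripper's body (76 mm by 85 mm) begins 54 mm behind the grasp point. The pads swing forward as they close: fully open they stand 13 mm farther back than shut.
Start: joints at [-1.246, 0.332, -0.065, 1.46, 0.022, 1.35, -0.088], TCP at [0.213, 0.588, 0.221] pointing down, gripper open.
Joint ranges: [-2.6, 2.6], [-0.5, 2.12], [-1.47, 1.34], [0.16, 2.42], [-1.27, 4.41], [0.06, 2.06], [-2.6, 2.6]. Speed limits (rad/s): [2.22, 2.22, 2.79, 2.79, 3.14, 3.14, 3.14].

INTERFACE

Orientations are given as a unit quaternion [x, y, z, w].
In Python, from workcell import get_obs, camera, hand_in, tip_reach gives the robot as it stands. The module is installed in compiled form; this text tells all that it offers.
- The arm moves only by the tool move_arm, never from a script. Its argument "plan" is a list of rows, each an object with "delta_pos": the shift along the tool's x, y, z in a scale on which 1.0 is 1 m, a list of three; "turn": the turn, a rotation vector about the tool's x, y, z in shares of pi rad (1.0 is pi rad), a list of three; "fingers": the closure, from 0 (fully open) to 1 (shut). A call has 1 to 12 rows; each row is the pose to reach, as a shift and turn from the pose commanded when the call began, along the tool's axes at that moment; what a row does not reach only later rows make up. A row lasts 1/8 s, in which the tool goes at most 62.5 mm and 10.7 degrees, less where a joint would pass 70% of its speed; a pose out of reach is approached as far as the arm can. Shift and turn numbers lie between -1 and 1, and a call with a number outside is refused. A call with a gripper value outside its range is refused whole. The fingers move at their own pace and stop on an object; "force" is the grip in N (left out, the last holds). Time passes only in rows, so rows that repeat a pose let the fingers close. It gives the time, the measured TCP pose, the force, the opening and the grip force at its end, in the units of the state.
- get_obs(): the state, without advancing time (a new reading comes with each control period).
- camera(name): name is "side" or "top" or "wrist"; returns a dict with "color" (480x640x3 uint8, red, green, blue), "range_z" (480x640 float32, m along the optical axis (not along the pixel's ray), 0 where there is no reading), "fx", "fy", "cx", "cy" (pixels), "R" (3x3) and "t" (3): a world point X has camera coordinates R X + t; the wrist camera has in their place "tool_from_camera" (4x4, takes a point from camera to tool coordinates, whose origin is the TCP and whose axes are the flange's). Camera axes: x right, y down, z forward; pixel columns grow to the right and rows downward; lengths in m; the calibration is good to about 2 mm. A picture is of the moment at which its call begins: read the wrist's pose just before it.
- hand_in(): hands the job in; it is judged then, once.
The state is a dict: "clock": time; "joint_pos": joint angles; "joint_velocities": joint speeds; "tau": joint torques, N m; "position": TCP position; "ee_rot": TCP orientation; "ft_force": force on the tool from outside, world axes, zero at the start; "torque": the same for the moment, N m; "grip_width": opening from 0.0 (shut) to 1.0 (fully open); "grasp_force": force on a finger pad.
Only numpy, scipy, OpenCV 4.12 (cv2) and the standard library are available. Lean on these libraries where they do the work, as an engineer would, in place of code of your own. Each camera call takes 0.05 s, during which the arm holds its last target. There are 200 camera calls.

TASK

The cap of the open steel flask is kept under the domed lid of the white dish: lift the lid off by its knob and set it down gently, right way up, on the bare worktop. Then take the cap and press it straight down onto the neck of the open flask until it clicks, fully home, and finish while still holding the cap and pressing it firmly down. Do not push the other things on the worktop about.

Things in the scene. Friction and masses are not known exactly. Their poses are not given: they have to be found in the camera images.
- lid: loose white domed lid, open below, 88 mm in diameter, 87 mm high with its knob, 0.18 kg; stands rim down in the dish over the cap. Origin: centre of its rim (underside); z up through the knob. Room to set it down lies to the dish's left (+y), at x 0.36 to 0.40, y 0.25 to 0.29; pick the spot there clear of the other things
- knob (a point): middle of the lid's round knob, 76 mm above the lid's rim: the knob is 24 mm in diameter and 21 mm high (66 to 87 mm above the rim), on a thinner stem above the dome, whose top is 58 mm above the rim
- dish: round white dish under the lid, standing fast, 104 mm in diameter, 12 mm high at its raised edge, floor 6 mm thick. Origin: centre of its underside
- cap: loose black snap cap, 44 mm high, 0.04 kg, open end down on the dish's floor under the lid, near its centre. Skirt 42 mm in diameter, 22 mm high; above it a ribbed grip 30 mm in diameter (22 to 44 mm up), so fingertips can press on the skirt's shoulder. Opening 26 mm (lip 4 mm deep), 31 mm above the lip, bore 18 mm deep. Origin: centre of its open underside, z up
- flask: the open squat steel flask, standing fast, 68 mm in diameter, shoulder 60 mm high, with a bare neck; it has no cap. A wall shelf 0.44 m up begins about 0.1 m behind the flasks, and a partition wall stands 0.12 m to the right (-y) of the right-hand one: carry low and keep the gripper clear of both. Origin: centre of its underside, z up
- neck_top (a point): centre of the top of the open flask's neck, 80 mm above the worktop; neck 23 mm in diameter, 20 mm long, tip tapered to 16 mm. Four sprung balls stand out of it 10 mm below its top. The cap's origin meets them 7 mm below the neck's top; the push rises to 8 to 15 N, drops as it snaps past 9 to 14 mm down; fully home is 18 mm down
- capped_flask: the same kind of flask with the same cap already on it, in one piece, standing fast, 106 mm high; which of the two places it has varies. Leave it be. Origin: centre of its underside
- shaker: loose bystander: shaker with a grey rounded top, 44 mm in diameter, 90 mm high; origin: centre of its underside
- timer: loose bystander: round kitchen timer, 67 mm in diameter, 54 mm high; origin: centre of its underside
- short_tin: loose bystander: short food tin, 75 mm in diameter, 58 mm high; origin: centre of its underside
- flat_tin: loose bystander: flat rounded oblong tin, 63 x 105 x 24 mm; origin: centre of its underside

How it is judged:
By the outcome, as a careful person would: the job done as asked, in the order asked, and still so for the second after the job is handed in, while the arm keeps its last pose, push and grip.
It also fails if it takes over 43 s, if anything falls off the work surface, if the arm or the gripper's body presses on something with over 40 N, if the wrist force passes 120 N, or if a joint passes its speed limit or range.

## Working session

There is one attempt and no reset: what is moved stays moved. The work goes in short steps, Python scripts to look and compute and a tool call to move; the robot and the scene stay as the last step left them, time stands still between calls to the robot, and variables do not carry over. Pictures are saved under pics/ and viewed, at most 13 in all, crops included, and the job is handed in when it is done.

Besides the shell and the picture viewer there is one more tool, called as name(argument=value, ...) on one line, values as JSON. move_arm: Moves the arm, as the interface text tells. Its arguments: {"type":"object","properties":{"plan":{"type":"array","items":{"type":"object","properties":{"delta_pos":{"type":"array","items":{"type":"number"}},"turn":{"type":"array","items":{"type":"number"}},"fingers":{"type":"number"}}}},"force":{"type":"number"}},"required":["plan"]}

```bash
mkdir -p pics
cat > h.py <<'E'
import numpy as np,cv2
from workcell import *
def pts(c):
    z=c["range_z"];v,u=np.mgrid[:480,:640]
    P=np.stack([(u-c["cx"])/c["fx"]*z,(v-c["cy"])/c["fy"]*z,z],-1)
    if "R" in c: W=(P-c["t"])@c["R"]
    else: W=P
    W[z==0]=np.nan
    return W
def save(n,im): cv2.imwrite(f"pics/{n}.png",im[...,::-1])
E
python3 - <<'E'
from h import *
o=get_obs()
print({k:np.round(v,3) for k,v in o.items()},tip_reach)
for n in("top","side"):
    c=camera(n);save(n+"1",c["color"]);np.savez(n+"1",**c)
    print(n,c["fx"],np.round(-c["R"].T@c["t"],3),np.round(c["R"],2))
E
```

```text
{'clock': np.float64(0.0), 'joint_pos': array([-1.246,  0.333, -0.065,  1.461,  0.022,  1.35 , -0.088]), 'joint_velocities': array([ 0.001, -0.   ,  0.   , -0.001,  0.001,  0.001, -0.001]), 'tau': array([-0.0000e+00, -6.2543e+01,  4.9000e-02, -3.9162e+01,  1.6000e-02,
        1.0000e-02,  0.0000e+00]), 'position': array([0.213, 0.587, 0.22 ]), 'ee_rot': array([ 0.173,  0.985, -0.001, -0.   ]), 'ft_force': array([ 0.441, -1.006, -0.717]), 'torque': array([-0.011, -0.045, -0.005]), 'grasp_force': np.float64(0.0), 'grip_width': np.float64(0.999)} 0.011
top 546.4095883321862 [0.369 0.244 0.995] [[-0.   -1.   -0.01]
 [-1.    0.   -0.07]
 [ 0.07  0.01 -1.  ]]
side 607.9969146561476 [-0.27   0.797  0.656] [[-0.6  -0.8  -0.01]
 [-0.42  0.33 -0.84]
 [ 0.68 -0.51 -0.54]]
```

View pics/top1.png

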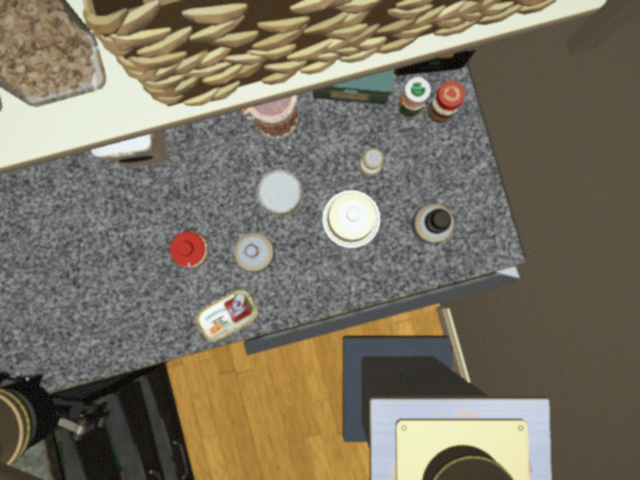

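View pics/side1.png

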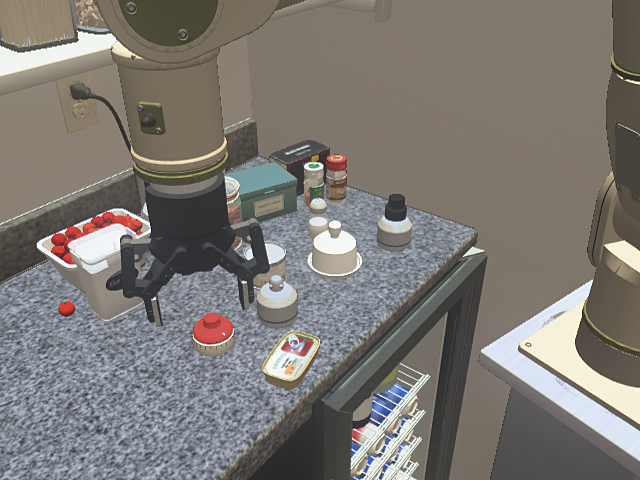

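The top view shows the lid with its knob (352,216), the open flask (254,252), the capped flask (435,222), the timer (188,248), the flat tin (228,316), the short tin (279,191) and the shaker (372,161). The side view agrees, with the lid at (335,250) and the open flask at (277,300).

Run:
```python
from h import *
c=dict(np.load("top1.npz"));W=pts(c)
m=lambda u0,u1,v0,v1:W[v0:v1,u0:u1].reshape(-1,3)
tab=m(300,330,270,290);print("table",np.nanmedian(tab,0))
def circ(n,box,h0,h1):
    P=m(*box);P=P[(P[:,2]>h0)&(P[:,2]<h1)]
    if len(P)<4:print(n,"none");return
    (x,y),r=cv2.minEnclosingCircle(P[:,:2].astype(np.float32))
    print(n,len(P),"mean",P[:,:2].mean(0).round(4),"circ",round(x,4),round(y,4),"d",round(2*r,4),"zmed",np.median(P[:,2]).round(4),"zmax",P[:,2].max().round(4))
lid=(315,390,185,252)
circ("knob",lid,.08,.12);circ("dome",lid,.03,.12);circ("lid+dish",lid,.008,.12)
fl=(230,276,230,274)
circ("neck",fl,.072,.1);circ("flask",fl,.04,.1)
circ("capped top",(408,458,195,248),.095,.12);circ("capped",(408,458,195,248),.04,.12)
circ("timer",(165,210,228,270),.03,.1);circ("short",(255,304,168,216),.04,.1)
circ("shaker",(358,386,146,176),.05,.1);circ("flat",(194,262,288,342),.015,.1)
# ray approach on side image for the knob & neck top
s=dict(np.load("side1.npz"));S=pts(s)
def side(n,u0,u1,v0,v1,h0,h1):
    P=S[v0:v1,u0:u1].reshape(-1,3);P=P[(P[:,2]>h0)&(P[:,2]<h1)];print("side",n,len(P),P.mean(0).round(4),P.min(0).round(4),P.max(0).round(4))
side("knob",318,352,215,250,.082,.12);side("neck",262,294,270,300,.074,.1)
big=cv2.resize(c["color"][140:350,150:470],None,fx=2.5,fy=2.5,interpolation=cv2.INTER_CUBIC);save("crop1",big)
```

```text
table [0.36203119 0.25899427 0.00061721]
knob 165 mean [0.4721 0.1945] circ 0.4729 0.1942 d 0.0243 zmed 0.0928 zmax 0.0983
dome 1762 mean [0.47   0.1954] circ 0.4716 0.1946 d 0.0834 zmed 0.0617 zmax 0.0983
lid+dish 2384 mean [0.4693 0.1954] circ 0.4726 0.1936 d 0.1033 zmed 0.0578 zmax 0.0983
neck 157 mean [0.412 0.365] circ 0.4125 0.3653 d 0.0282 zmed 0.0791 zmax 0.085
flask 1175 mean [0.4113 0.3637] circ 0.4122 0.3657 d 0.0679 zmed 0.057 zmax 0.085
capped top 285 mean [0.4609 0.0522] circ 0.4615 0.0511 d 0.0318 zmed 0.1062 zmax 0.111
capped 1177 mean [0.4586 0.0569] circ 0.4615 0.051 d 0.069 zmed 0.0583 zmax 0.111
timer 968 mean [0.4173 0.482 ] circ 0.4177 0.4842 d 0.0636 zmed 0.0389 zmax 0.0591
short 1499 mean [0.5155 0.3201] circ 0.5158 0.3204 d 0.0759 zmed 0.0558 zmax 0.0635
shaker 418 mean [0.5645 0.1611] circ 0.5674 0.16 d 0.0374 zmed 0.0847 zmax 0.093
flat 1997 mean [0.3001 0.4158] circ 0.2996 0.4155 d 0.109 zmed 0.0222 zmax 0.0293
side knob 111 [0.4687 0.1969 0.0888] [0.4586 0.1814 0.0821] [0.4825 0.2065 0.094 ]
side neck 89 [0.409  0.367  0.0778] [0.3999 0.3553 0.074 ] [0.42   0.376  0.0813]
```

View pics/crop1.png

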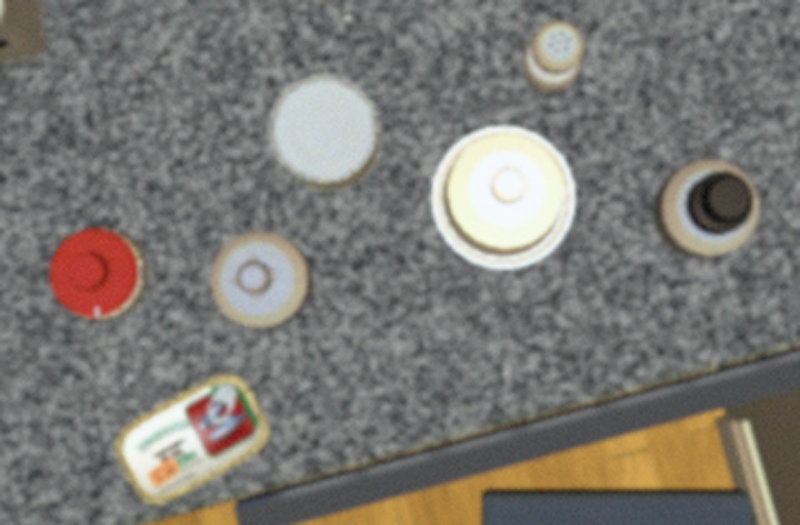

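```bash
cat >> h.py <<'E'
from scipy.spatial.transform import Rotation as Ro
def to(*ts):
    o=get_obs();R=Ro.from_quat(o["ee_rot"]).as_matrix()
    print("now",o["clock"].round(2),o["position"].round(4),"axes",R[:,0].round(3),R[:,1].round(3),R[:,2].round(3),"F",o["ft_force"].round(2),"grip",o["grip_width"].round(3),o["grasp_force"].round(1),"q",o["joint_pos"].round(2))
    for t in ts: print(t,"->",(R.T@(np.array(t)-o["position"])).round(4))
E
python3 -c "
from h import *
to((.472,.1945,.17),(.472,.1945,.12))"
```

```text
Traceback (most recent call last):
  File "h.py", line 14, in to
    print("now",o["clock"].round(2),o["position"].round(4),"axes",R[:,0].round(3),R[:,1].round(3),R[:,2].round(3),"F",o["ft_force"].round(2),"grip",o["grip_width"].round(3),o["grasp_force"].round(1),"q",o["joint_pos"].round(2))
                ^^^^^^^^^^^^^^^^
AttributeError: 'float' object has no attribute 'round'
```

```bash
sed -i 's/o\["\([a-z_]*\)"\]\.round(\([0-9]\))/np.round(o["\1"],\2)/g' h.py
python3 -c "
from h import *
to((.472,.1945,.17),(.472,.1945,.12))"
```

```text
now 0.1 [0.2129 0.5873 0.2203] axes [-0.94   0.341 -0.   ] [ 0.341  0.94  -0.001] [-0.    -0.001 -1.   ] F [ 0.35  0.01 -0.03] grip 0.999 0.0 q [-1.25  0.33 -0.06  1.46  0.02  1.35 -0.09]
(0.472, 0.1945, 0.17) -> [-0.3774 -0.2809  0.0507]
(0.472, 0.1945, 0.12) -> [-0.3774 -0.2808  0.1007]
```

move_arm(plan=[{"delta_pos": [-0.03, -0.022, 0], "turn": [0, 0, 0], "fingers": 0.4}, {"delta_pos": [-0.07, -0.052, 0.01], "turn": [0, 0, 0], "fingers": 0.4}, {"delta_pos": [-0.11, -0.082, 0.02], "turn": [0, 0, 0], "fingers": 0.4}, {"delta_pos": [-0.15, -0.112, 0.02], "turn": [0, 0, 0], "fingers": 0.4}, {"delta_pos": [-0.19, -0.141, 0.03], "turn": [0, 0, 0], "fingers": 0.4}, {"delta_pos": [-0.23, -0.171, 0.04], "turn": [0, 0, 0], "fingers": 0.4}, {"delta_pos": [-0.27, -0.201, 0.05], "turn": [0, 0, 0], "fingers": 0.4}, {"delta_pos": [-0.31, -0.231, 0.05], "turn": [0, 0, 0], "fingers": 0.4}, {"delta_pos": [-0.35, -0.26, 0.05], "turn": [0, 0, 0], "fingers": 0.4}, {"delta_pos": [-0.377, -0.281, 0.05], "turn": [0, 0, 0], "fingers": 0.4}, {"delta_pos": [-0.377, -0.281, 0.05], "turn": [0, 0, 0], "fingers": 0.4}, {"delta_pos": [-0.377, -0.281, 0.05], "turn": [0, 0, 0], "fingers": 0.4}])

```text
clock: 1.6
position: [0.4712, 0.1955, 0.1708]
ee_rot: [0.173, 0.985, 0.0, -0.0]
ft_force: [0.0, 0.4, -0.4]
grip_width: 0.597
grasp_force: 0.0
```

```bash
python3 -c "
from h import *
to((.472,.1945,.1),(.472,.1945,.079))
o=get_obs();c=camera('wrist');save('w1',c['color']);W=pts(c);T=c['tool_from_camera'];R=Ro.from_quat(o['ee_rot']).as_matrix()
P=((W@T[:3,:3].T+T[:3,3])@R.T+o['position']).reshape(-1,3)
for a,b in((.086,.1),(.02,.1)):
  Q=P[(P[:,2]>a)&(P[:,2]<b)&(np.hypot(P[:,0]-.472,P[:,1]-.1945)<(.03 if a>.08 else .06))];print(len(Q),Q.mean(0),cv2.minEnclosingCircle(Q[:,:2].astype(np.float32)))
"
```

```text
now 1.6 [0.4712 0.1955 0.1708] axes [-0.94   0.34   0.001] [ 0.34  0.94 -0.  ] [-0.001  0.    -1.   ] F [ 0.01  0.38 -0.42] grip 0.597 0.0 q [-0.72  0.11  0.25  1.84 -0.03  1.19  0.77]
(0.472, 0.1945, 0.1) -> [-0.0012 -0.0007  0.0708]
(0.472, 0.1945, 0.079) -> [-0.0012 -0.0007  0.0918]
965 [0.47250552 0.19327406 0.09260414] ((0.4736715853214264, 0.1928066909313202), 0.01200190931558609)
8832 [0.46760706 0.19517839 0.0626956 ] ((0.4719579815864563, 0.19368848204612732), 0.04197074472904205)
```

View pics/w1.png

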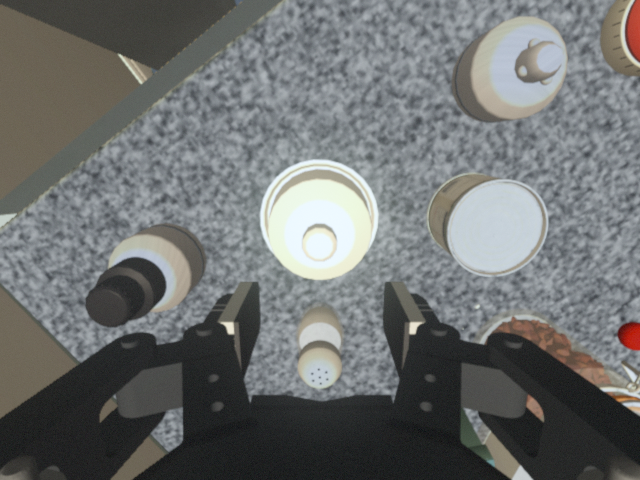

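The wrist view shows the knob at (319,243), centred between the fingers, with nothing in the way of the descent. All views put the knob at (0.473, 0.1935) with its top at z 0.093, as expected.

move_arm(plan=[{"delta_pos": [-0.002, -0.001, 0.025], "turn": [0, 0, 0], "fingers": 0.4}, {"delta_pos": [-0.002, -0.001, 0.05], "turn": [0, 0, 0], "fingers": 0.4}, {"delta_pos": [-0.002, -0.001, 0.075], "turn": [0, 0, 0], "fingers": 0.4}, {"delta_pos": [-0.002, -0.001, 0.09], "turn": [0, 0, 0], "fingers": 0.4}, {"delta_pos": [-0.002, -0.001, 0.091], "turn": [0, 0, 0], "fingers": 0.4}, {"delta_pos": [-0.002, -0.001, 0.091], "turn": [0, 0, 0], "fingers": 0.8}, {"delta_pos": [-0.002, -0.001, 0.091], "turn": [0, 0, 0], "fingers": 0.9}, {"delta_pos": [-0.002, -0.001, 0.091], "turn": [0, 0, 0], "fingers": 1}, {"delta_pos": [-0.002, -0.001, 0.091], "turn": [0, 0, 0], "fingers": 1}, {"delta_pos": [-0.002, -0.001, 0.091], "turn": [0, 0, 0], "fingers": 1}, {"delta_pos": [-0.002, -0.001, 0.091], "turn": [0, 0, 0], "fingers": 1}], force=40)

```text
clock: 3.02
position: [0.4736, 0.1932, 0.0808]
ee_rot: [0.173, 0.985, 0.0, 0.0]
ft_force: [-2.4, -2.7, 6.8]
grip_width: 0.184
grasp_force: 35.2
```

```bash
python3 -c "
from h import *
to()
c=camera('side');save('s2',cv2.resize(c['color'][150:300,250:450],None,fx=4,fy=4,interpolation=cv2.INTER_CUBIC))"
```

```text
now 3.02 [0.4736 0.1932 0.0808] axes [-0.94   0.341 -0.001] [0.341 0.94  0.001] [ 0.001  0.    -1.   ] F [-2.38 -2.73  6.81] grip 0.184 35.2 q [-0.7   0.21  0.25  1.93 -0.06  1.    0.8 ]
```

View pics/s2.png

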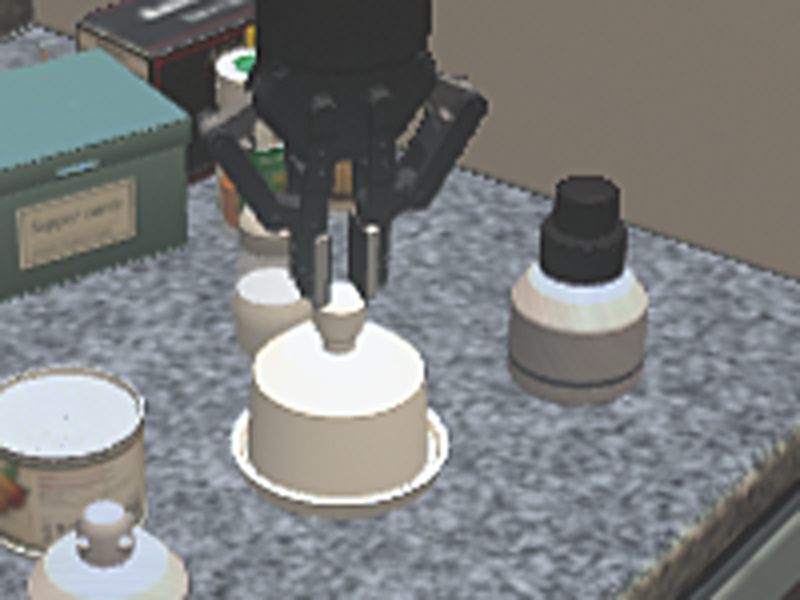

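The side crop shows the pads (320–370, 300) gripping only the rounded top of the knob, and the opening reads about 16 mm instead of 24 mm. I'll reopen and go about 9 mm lower.

move_arm(plan=[{"delta_pos": [0, 0, 0], "turn": [0, 0, 0], "fingers": 0.5}, {"delta_pos": [0, 0, 0], "turn": [0, 0, 0], "fingers": 0.5}, {"delta_pos": [0, 0, 0.003], "turn": [0, 0, 0], "fingers": 0.5}, {"delta_pos": [0, 0, 0.006], "turn": [0, 0, 0], "fingers": 0.5}, {"delta_pos": [0, 0, 0.008], "turn": [0, 0, 0], "fingers": 0.5}, {"delta_pos": [0, 0, 0.008], "turn": [0, 0, 0], "fingers": 0.5}])

```text
clock: 3.82
position: [0.4731, 0.1932, 0.0717]
ee_rot: [0.173, 0.985, -0.0, -0.0]
ft_force: [0.0, -0.5, 0.3]
grip_width: 0.501
grasp_force: 0.0
```

move_arm(plan=[{"delta_pos": [0, 0, 0], "turn": [0, 0, 0], "fingers": 0.8}, {"delta_pos": [0, 0, 0], "turn": [0, 0, 0], "fingers": 1}, {"delta_pos": [0, 0, 0], "turn": [0, 0, 0], "fingers": 1}, {"delta_pos": [0, 0, 0], "turn": [0, 0, 0], "fingers": 1}, {"delta_pos": [0, 0, 0], "turn": [0, 0, 0], "fingers": 1}], force=40)

```text
clock: 4.45
position: [0.4733, 0.1932, 0.0723]
ee_rot: [0.173, 0.985, 0.0, 0.0]
ft_force: [-1.7, -1.8, 5.3]
grip_width: 0.248
grasp_force: 39.3
```

move_arm(plan=[{"delta_pos": [0, 0, 0], "turn": [0, 0, 0], "fingers": 0.5}, {"delta_pos": [0, 0, 0], "turn": [0, 0, 0], "fingers": 0.5}, {"delta_pos": [0, 0, 0.003], "turn": [0, 0, 0], "fingers": 0.5}, {"delta_pos": [0, 0, 0.006], "turn": [0, 0, 0], "fingers": 0.5}, {"delta_pos": [0, 0, 0.006], "turn": [0, 0, 0], "fingers": 0.5}])

```text
clock: 5.08
position: [0.473, 0.1932, 0.0656]
ee_rot: [0.173, 0.985, -0.0, -0.0]
ft_force: [-0.1, 0.2, 0.5]
grip_width: 0.502
grasp_force: 0.0
```

move_arm(plan=[{"delta_pos": [0, 0, 0], "turn": [0, 0, 0], "fingers": 0.8}, {"delta_pos": [0, 0, 0], "turn": [0, 0, 0], "fingers": 1}, {"delta_pos": [0, 0, 0], "turn": [0, 0, 0], "fingers": 1}, {"delta_pos": [0, 0, 0], "turn": [0, 0, 0], "fingers": 1}, {"delta_pos": [0, 0, 0], "turn": [0, 0, 0], "fingers": 1}], force=40)

```text
clock: 5.7
position: [0.4733, 0.1934, 0.0662]
ee_rot: [0.173, 0.985, 0.0, 0.0]
ft_force: [-1.8, -0.4, 4.8]
grip_width: 0.258
grasp_force: 39.5
```

```bash
python3 -c "
from h import *
to()
c=camera('side');save('s3',cv2.resize(c['color'][190:290,280:400],None,fx=5,fy=5,interpolation=cv2.INTER_CUBIC))"
```

```text
now 5.7 [0.4733 0.1934 0.0662] axes [-0.94   0.341 -0.   ] [0.341 0.94  0.   ] [ 0.  0. -1.] F [-1.81 -0.45  4.82] grip 0.258 39.5 q [-0.7   0.23  0.25  1.95 -0.07  0.97  0.8 ]
```

View pics/s3.png

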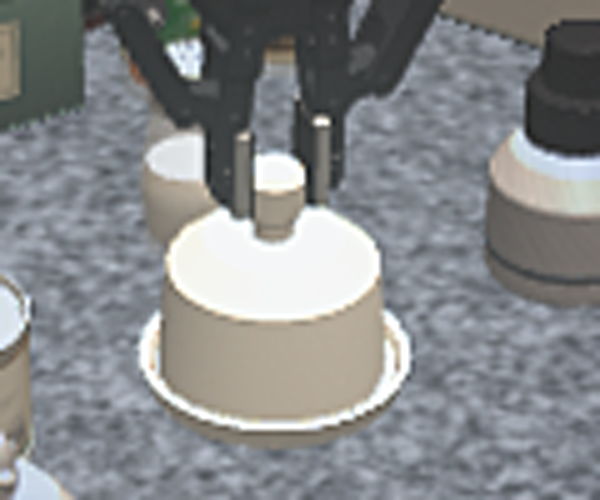

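The pads now span the knob (240–325, 130–210), with the tips just above the dome. Next I'll do a small trial lift.

move_arm(plan=[{"delta_pos": [0, 0, -0.003], "turn": [0, 0, 0], "fingers": 1}, {"delta_pos": [0, 0, -0.008], "turn": [0, 0, 0], "fingers": 1}, {"delta_pos": [0, 0, -0.014], "turn": [0, 0, 0], "fingers": 1}, {"delta_pos": [0, 0, -0.02], "turn": [0, 0, 0], "fingers": 1}, {"delta_pos": [0, 0, -0.02], "turn": [0, 0, 0], "fingers": 1}], force=50)

```text
clock: 6.38
position: [0.4735, 0.1935, 0.0866]
ee_rot: [0.173, 0.985, 0.0, 0.0]
ft_force: [-0.4, 0.1, -2.3]
grip_width: 0.254
grasp_force: 49.0
```

```bash
python3 -c "
from h import *
to((.375,.265,.17),(.375,.265,.064))"
```

```text
now 6.38 [0.4735 0.1935 0.0866] axes [-0.94   0.341 -0.001] [0.341 0.94  0.001] [ 0.001  0.001 -1.   ] F [-0.36  0.09 -2.29] grip 0.254 49.0 q [-0.71  0.21  0.25  1.93 -0.06  1.01  0.8 ]
(0.375, 0.265, 0.17) -> [ 0.1169  0.0337 -0.0834]
(0.375, 0.265, 0.064) -> [0.117  0.0336 0.0226]
```

move_arm(plan=[{"delta_pos": [0, 0, -0.025], "turn": [0, 0, 0], "fingers": 1}, {"delta_pos": [0, 0, -0.05], "turn": [0, 0, 0], "fingers": 1}, {"delta_pos": [0, 0, -0.06], "turn": [0, 0, 0], "fingers": 1}, {"delta_pos": [0.02, 0.006, -0.06], "turn": [0, 0, 0], "fingers": 1}, {"delta_pos": [0.045, 0.013, -0.06], "turn": [0, 0, 0], "fingers": 1}, {"delta_pos": [0.07, 0.02, -0.06], "turn": [0, 0, 0], "fingers": 1}, {"delta_pos": [0.095, 0.027, -0.06], "turn": [0, 0, 0], "fingers": 1}, {"delta_pos": [0.112, 0.032, -0.06], "turn": [0, 0, 0], "fingers": 1}, {"delta_pos": [0.117, 0.034, -0.05], "turn": [0, 0, 0], "fingers": 1}, {"delta_pos": [0.117, 0.034, -0.03], "turn": [0, 0, 0], "fingers": 1}, {"delta_pos": [0.117, 0.034, -0.01], "turn": [0, 0, 0], "fingers": 1}, {"delta_pos": [0.117, 0.034, 0.005], "turn": [0, 0, 0], "fingers": 1}])

```text
clock: 7.88
position: [0.3747, 0.2643, 0.0793]
ee_rot: [0.173, 0.985, -0.001, -0.0]
ft_force: [-0.1, 0.5, -0.8]
grip_width: 0.254
grasp_force: 49.2
```

move_arm(plan=[{"delta_pos": [0, 0, 0.008], "turn": [0, 0, 0], "fingers": 1}, {"delta_pos": [0, 0, 0.014], "turn": [0, 0, 0], "fingers": 1}, {"delta_pos": [0, 0, 0.018], "turn": [0, 0, 0], "fingers": 1}, {"delta_pos": [0, 0, 0.018], "turn": [0, 0, 0], "fingers": 1}])

```text
clock: 8.38
position: [0.3749, 0.2652, 0.063]
ee_rot: [0.173, 0.985, 0.0, 0.0]
ft_force: [0.6, -0.2, -1.0]
grip_width: 0.25
grasp_force: 49.2
```

```bash
python3 -c "
from h import *
to((.375,.265,.0602))"
```

```text
now 8.38 [0.3749 0.2652 0.063 ] axes [-0.94   0.341 -0.   ] [0.341 0.94  0.   ] [ 0.  0. -1.] F [ 0.64 -0.19 -0.99] grip 0.25 49.2 q [-0.85  0.13  0.14  2.07 -0.02  0.94  0.53]
(0.375, 0.265, 0.0602) -> [-0.0002 -0.0002  0.0028]
```

move_arm(plan=[{"delta_pos": [0, 0, 0.001], "turn": [0, 0, 0], "fingers": 1}, {"delta_pos": [0, 0, 0.002], "turn": [0, 0, 0], "fingers": 1}, {"delta_pos": [0, 0, 0.003], "turn": [0, 0, 0], "fingers": 1}, {"delta_pos": [0, 0, 0.003], "turn": [0, 0, 0], "fingers": 1}])

```text
clock: 8.88
position: [0.3748, 0.2653, 0.0602]
ee_rot: [0.173, 0.985, 0.0, 0.0]
ft_force: [-1.4, -0.4, 2.4]
grip_width: 0.25
grasp_force: 49.6
```

The lid has touched down gently (Fz about +2.4 N). I'll release, rise, and look at the cap from above the dish.

move_arm(plan=[{"delta_pos": [0, 0, 0], "turn": [0, 0, 0], "fingers": 0.65}, {"delta_pos": [0, 0, 0], "turn": [0, 0, 0], "fingers": 0.5}, {"delta_pos": [0, 0, 0], "turn": [0, 0, 0], "fingers": 0.5}, {"delta_pos": [0, 0, -0.02], "turn": [0, 0, 0], "fingers": 0.4}, {"delta_pos": [0, 0, -0.05], "turn": [0, 0, 0], "fingers": 0.4}, {"delta_pos": [0, 0, -0.08], "turn": [0, 0, 0], "fingers": 0.4}, {"delta_pos": [-0.02, -0.006, -0.095], "turn": [0, 0, 0], "fingers": 0.4}, {"delta_pos": [-0.05, -0.015, -0.095], "turn": [0, 0, 0], "fingers": 0.4}, {"delta_pos": [-0.085, -0.025, -0.095], "turn": [0, 0, 0], "fingers": 0.4}, {"delta_pos": [-0.117, -0.034, -0.095], "turn": [0, 0, 0], "fingers": 0.4}, {"delta_pos": [-0.117, -0.034, -0.095], "turn": [0, 0, 0], "fingers": 0.4}, {"delta_pos": [-0.117, -0.034, -0.095], "turn": [0, 0, 0], "fingers": 0.4}])

```text
clock: 10.38
position: [0.4727, 0.1938, 0.1548]
ee_rot: [0.173, 0.985, 0.0, -0.0]
ft_force: [0.2, -0.6, -1.3]
grip_width: 0.597
grasp_force: 0.0
```

```bash
python3 -c "
from h import *
to()
o=get_obs();c=camera('wrist');save('w2',c['color']);W=pts(c);T=c['tool_from_camera'];R=Ro.from_quat(o['ee_rot']).as_matrix()
P=((W@T[:3,:3].T+T[:3,3])@R.T+o['position']).reshape(-1,3)
for n,a,b,x,y,r in(('grip',.045,.06,.472,.194,.04),('cap',.025,.06,.472,.194,.04),('dish',.005,.06,.472,.194,.06),('lidknob',.075,.1,.375,.265,.03),('neck',.074,.09,.412,.3655,.03),('shoulder',.05,.065,.412,.3655,.045)):
  Q=P[(P[:,2]>a)&(P[:,2]<b)&(np.hypot(P[:,0]-x,P[:,1]-y)<r)]
  if len(Q): print(n,len(Q),Q.mean(0),cv2.minEnclosingCircle(Q[:,:2].astype(np.float32)),Q[:,2].max())
"
```

```text
now 10.38 [0.4727 0.1938 0.1548] axes [-0.94   0.341  0.001] [ 0.341  0.94  -0.   ] [-0.001  0.    -1.   ] F [ 0.23 -0.63 -1.33] grip 0.597 0.0 q [-0.72  0.13  0.26  1.86 -0.04  1.16  0.78]
grip 1313 [0.47071252 0.18842228 0.05025518] ((0.47178366780281067, 0.18790823221206665), 0.016008347272872925) 0.05289973907822068
cap 2136 [0.46800559 0.18969246 0.04248782] ((0.47151342034339905, 0.1881302148103714), 0.02097383886575699) 0.05289973907822068
dish 11735 [0.47131562 0.19305892 0.01444955] ((0.47358959913253784, 0.19216372072696686), 0.05179169028997421) 0.05289973907822068
lidknob 1632 [0.37642063 0.26352742 0.08614606] ((0.3755784034729004, 0.26476675271987915), 0.012195945717394352) 0.08992482207648603
neck 1337 [0.41274031 0.36169403 0.07886218] ((0.4129926264286041, 0.3628460466861725), 0.013708902522921562) 0.08254370755522972
shoulder 5482 [0.41208526 0.3565775  0.05677855] ((0.41258785128593445, 0.36352989077568054), 0.0310836024582386) 0.06485221910319823
```

View pics/w2.png

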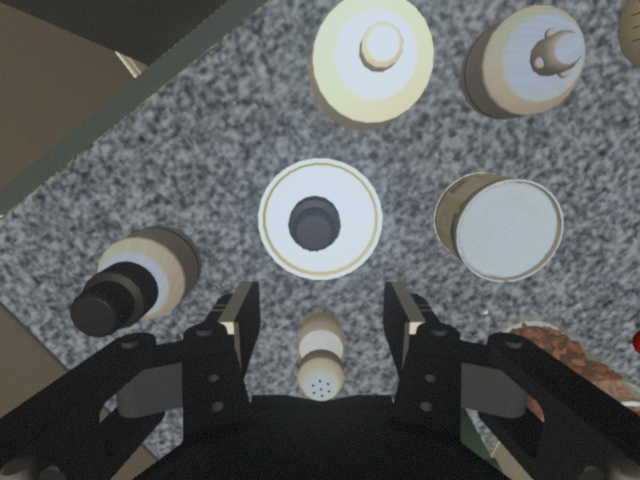

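The wrist view shows the lid upright on the worktop (382,45) and the cap in the dish (315,222). The cap measures (0.4717, 0.188) with its top at 0.050, which matches the given sizes.

move_arm(plan=[{"delta_pos": [-0.0013, -0.0057, 0.025], "turn": [0, 0, 0], "fingers": 0.55}, {"delta_pos": [-0.0013, -0.0057, 0.05], "turn": [0, 0, 0], "fingers": 0.55}, {"delta_pos": [-0.0013, -0.0057, 0.075], "turn": [0, 0, 0], "fingers": 0.55}, {"delta_pos": [-0.0013, -0.0057, 0.095], "turn": [0, 0, 0], "fingers": 0.55}, {"delta_pos": [-0.0013, -0.0057, 0.105], "turn": [0, 0, 0], "fingers": 0.55}, {"delta_pos": [-0.0013, -0.0057, 0.112], "turn": [0, 0, 0], "fingers": 0.55}, {"delta_pos": [-0.0013, -0.0057, 0.115], "turn": [0, 0, 0], "fingers": 0.55}, {"delta_pos": [-0.0013, -0.0057, 0.115], "turn": [0, 0, 0], "fingers": 0.55}])

```text
clock: 11.42
position: [0.4726, 0.1877, 0.0403]
ee_rot: [0.173, 0.985, 0.0, 0.0]
ft_force: [-0.7, 0.8, -0.6]
grip_width: 0.452
grasp_force: 0.0
```

move_arm(plan=[{"delta_pos": [0, 0, 0.002], "turn": [0, 0, 0], "fingers": 0.55}, {"delta_pos": [0, 0, 0.004], "turn": [0, 0, 0], "fingers": 0.55}, {"delta_pos": [0, 0, 0.004], "turn": [0, 0, 0], "fingers": 0.55}])

```text
clock: 11.8
position: [0.4724, 0.1875, 0.0359]
ee_rot: [0.173, 0.985, -0.0, -0.0]
ft_force: [0.7, -0.7, -0.8]
grip_width: 0.446
grasp_force: 0.0
```

move_arm(plan=[{"delta_pos": [0, 0, 0.002], "turn": [0, 0, 0], "fingers": 0.55}, {"delta_pos": [0, 0, 0.004], "turn": [0, 0, 0], "fingers": 0.55}, {"delta_pos": [0, 0, 0.004], "turn": [0, 0, 0], "fingers": 0.55}])

```text
clock: 12.18
position: [0.4723, 0.1875, 0.0318]
ee_rot: [0.173, 0.985, -0.0, -0.0]
ft_force: [-0.3, -0.7, 0.1]
grip_width: 0.451
grasp_force: 0.0
```

```bash
python3 -c "
from h import *
to()
c=camera('side');save('s4',cv2.resize(c['color'][200:300,280:400],None,fx=5,fy=5,interpolation=cv2.INTER_CUBIC))"
```

```text
now 12.18 [0.4723 0.1875 0.0318] axes [-0.94   0.341  0.   ] [ 0.341  0.94  -0.   ] [-0. -0. -1.] F [-0.27 -0.72  0.12] grip 0.451 0.0 q [-0.7   0.28  0.26  1.98 -0.09  0.9   0.83]
```

View pics/s4.png

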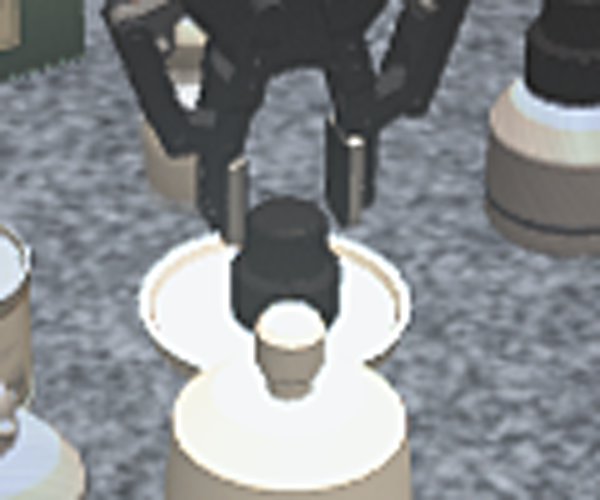

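The side crop shows the tips (235,235) and (350,220) only about 6 mm below the cap's top, so they sit further back than the nominal reach. I'll continue down in small steps, watching the force.

move_arm(plan=[{"delta_pos": [0, 0, 0.002], "turn": [0, 0, 0], "fingers": 0.57}, {"delta_pos": [0, 0, 0.004], "turn": [0, 0, 0], "fingers": 0.57}, {"delta_pos": [0, 0, 0.006], "turn": [0, 0, 0], "fingers": 0.57}, {"delta_pos": [0, 0, 0.006], "turn": [0, 0, 0], "fingers": 0.57}])

```text
clock: 12.72
position: [0.4724, 0.1875, 0.0258]
ee_rot: [0.173, 0.985, -0.0, -0.0]
ft_force: [1.1, -0.2, -0.9]
grip_width: 0.43
grasp_force: 0.0
```

move_arm(plan=[{"delta_pos": [0, 0, 0.002], "turn": [0, 0, 0], "fingers": 0.57}, {"delta_pos": [0, 0, 0.004], "turn": [0, 0, 0], "fingers": 0.57}, {"delta_pos": [0, 0, 0.004], "turn": [0, 0, 0], "fingers": 0.57}])

```text
clock: 13.1
position: [0.4724, 0.1875, 0.0218]
ee_rot: [0.173, 0.985, -0.0, -0.0]
ft_force: [-0.2, 0.1, 0.3]
grip_width: 0.429
grasp_force: 0.0
```

move_arm(plan=[{"delta_pos": [0, 0, 0], "turn": [0, 0, 0], "fingers": 0.65}, {"delta_pos": [0, 0, 0], "turn": [0, 0, 0], "fingers": 0.75}, {"delta_pos": [0, 0, 0], "turn": [0, 0, 0], "fingers": 0.9}, {"delta_pos": [0, 0, 0], "turn": [0, 0, 0], "fingers": 0.9}, {"delta_pos": [0, 0, 0], "turn": [0, 0, 0], "fingers": 0.9}], force=40)

```text
clock: 13.72
position: [0.4726, 0.1876, 0.0222]
ee_rot: [0.173, 0.985, 0.0, 0.0]
ft_force: [-2.2, -1.1, 6.1]
grip_width: 0.33
grasp_force: 39.6
```

```bash
python3 -c "
from h import *
to()
c=camera('side');save('s5',cv2.resize(c['color'][200:300,280:400],None,fx=5,fy=5,interpolation=cv2.INTER_CUBIC))"
```

```text
now 13.72 [0.4726 0.1876 0.0222] axes [-0.94   0.341 -0.   ] [0.341 0.94  0.   ] [ 0.  0. -1.] F [-2.19 -1.07  6.07] grip 0.33 39.6 q [-0.69  0.29  0.26  1.98 -0.1   0.88  0.83]
```

View pics/s5.png

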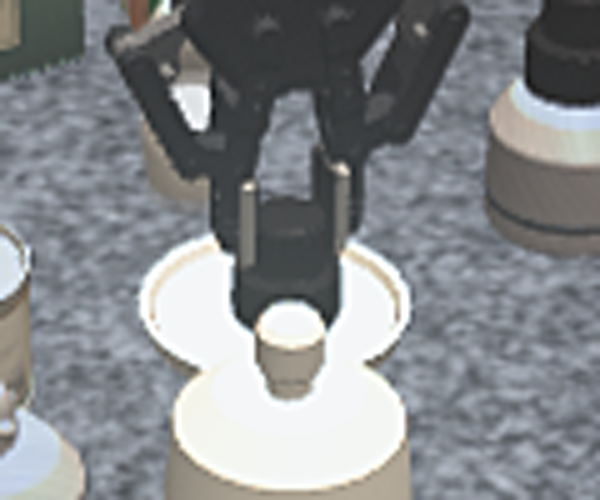

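The grip looks good: the pads (245–340, 185–265) cover most of the ribbed part. I'll lift, then carry the cap low to above the neck.

move_arm(plan=[{"delta_pos": [0, 0, 0], "turn": [0, 0, 0], "fingers": 1}, {"delta_pos": [0, 0, -0.01], "turn": [0, 0, 0], "fingers": 1}, {"delta_pos": [0, 0, -0.035], "turn": [0, 0, 0], "fingers": 1}, {"delta_pos": [0, 0, -0.065], "turn": [0, 0, 0], "fingers": 1}, {"delta_pos": [0, 0, -0.095], "turn": [0, 0, 0], "fingers": 1}, {"delta_pos": [0.01, 0.0125, -0.11], "turn": [0, 0, 0], "fingers": 1}, {"delta_pos": [0.035, 0.0437, -0.11], "turn": [0, 0, 0], "fingers": 1}, {"delta_pos": [0.06, 0.075, -0.11], "turn": [0, 0, 0], "fingers": 1}, {"delta_pos": [0.085, 0.1062, -0.11], "turn": [0, 0, 0], "fingers": 1}, {"delta_pos": [0.107, 0.1337, -0.11], "turn": [0, 0, 0], "fingers": 1}, {"delta_pos": [0.117, 0.146, -0.11], "turn": [0, 0, 0], "fingers": 1}, {"delta_pos": [0.117, 0.146, -0.11], "turn": [0, 0, 0], "fingers": 1}], force=70)

```text
clock: 15.28
position: [0.4115, 0.3652, 0.1316]
ee_rot: [0.172, 0.985, -0.0, -0.0]
ft_force: [0.5, -0.5, -0.1]
grip_width: 0.318
grasp_force: 69.1
```

```bash
python3 -c "
from h import *
to((.4125,.3655,.1))
o=get_obs();c=camera('wrist');save('w3',c['color']);W=pts(c);T=c['tool_from_camera'];R=Ro.from_quat(o['ee_rot']).as_matrix()
P=((W@T[:3,:3].T+T[:3,3])@R.T+o['position']).reshape(480,640,3)
n=(np.hypot(P[...,0]-.412,P[...,1]-.3655)<.045)
for a,b in((.05,.063),(.066,.085),(.095,.12),(.12,.17)):
  Q=P[n&(P[...,2]>a)&(P[...,2]<b)]
  if len(Q): print(a,len(Q),Q.mean(0),cv2.minEnclosingCircle(Q[:,:2].astype(np.float32)),Q[:,2].min(),Q[:,2].max())
"
```

```text
now 15.28 [0.4115 0.3652 0.1316] axes [-0.941  0.339  0.   ] [ 0.339  0.941 -0.001] [-0.001 -0.    -1.   ] F [ 0.52 -0.48 -0.1 ] grip 0.318 69.1 q [-0.93  0.24  0.14  1.78 -0.04  1.13  0.45]
(0.4125, 0.3655, 0.1) -> [-0.0008  0.0006  0.0316]
0.05 3061 [0.39977353 0.36925816 0.05649071] ((0.41212162375450134, 0.3647029995918274), 0.030680952593684196) 0.05000658223018982 0.06261223443816372
0.066 53 [0.40025727 0.36495056 0.07094652] ((0.40193963050842285, 0.36602550745010376), 0.006478131748735905) 0.06627825514778034 0.07451452377627923
0.095 108 [0.39419814 0.37242784 0.1184582 ] ((0.4027962386608124, 0.36846619844436646), 0.0193482618778944) 0.11639317156605103 0.11997599046510664
0.12 9483 [0.40420421 0.36777508 0.15289908] ((0.4059029519557953, 0.36709263920783997), 0.027525516226887703) 0.12000757498942523 0.1699913420763467
```

View pics/w3.png

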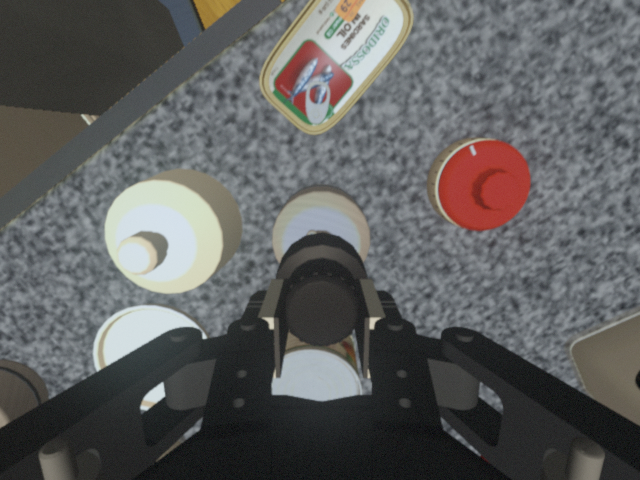

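The wrist view shows the cap held square (320,290) above the flask (322,235), with the lid, timer and tins clear. The cap is within 2 mm of the neck axis, so I'll correct that and lower it.

move_arm(plan=[{"delta_pos": [-0.0018, 0, 0.008], "turn": [0, 0, 0], "fingers": 1}, {"delta_pos": [-0.0018, 0, 0.018], "turn": [0, 0, 0], "fingers": 1}, {"delta_pos": [-0.0018, 0, 0.028], "turn": [0, 0, 0], "fingers": 1}, {"delta_pos": [-0.0018, 0, 0.034], "turn": [0, 0, 0], "fingers": 1}, {"delta_pos": [-0.0018, 0, 0.036], "turn": [0, 0, 0], "fingers": 1}, {"delta_pos": [-0.0018, 0, 0.038], "turn": [0, 0, 0], "fingers": 1}, {"delta_pos": [-0.0018, 0, 0.039], "turn": [0, 0, 0], "fingers": 1}, {"delta_pos": [-0.0018, 0, 0.039], "turn": [0, 0, 0], "fingers": 1}], force=100)

```text
clock: 16.32
position: [0.414, 0.3641, 0.0931]
ee_rot: [0.173, 0.985, 0.0, 0.0]
ft_force: [0.4, -0.3, -0.0]
grip_width: 0.311
grasp_force: 98.7
```

move_arm(plan=[{"delta_pos": [0, 0, 0.001], "turn": [0, 0, 0], "fingers": 1}, {"delta_pos": [0, 0, 0.002], "turn": [0, 0, 0], "fingers": 1}, {"delta_pos": [0, 0, 0.003], "turn": [0, 0, 0], "fingers": 1}, {"delta_pos": [0, 0, 0.004], "turn": [0, 0, 0], "fingers": 1}, {"delta_pos": [0, 0, 0.005], "turn": [0, 0, 0], "fingers": 1}])

```text
clock: 16.95
position: [0.4141, 0.3642, 0.0882]
ee_rot: [0.173, 0.985, 0.0, 0.0]
ft_force: [-0.5, -1.4, 6.1]
grip_width: 0.313
grasp_force: 99.3
```

The cap met the balls at the expected height with little side force. I'll press on through the snap.

move_arm(plan=[{"delta_pos": [0, 0, 0.0015], "turn": [0, 0, 0], "fingers": 1}, {"delta_pos": [0, 0, 0.003], "turn": [0, 0, 0], "fingers": 1}, {"delta_pos": [0, 0, 0.0045], "turn": [0, 0, 0], "fingers": 1}, {"delta_pos": [0, 0, 0.006], "turn": [0, 0, 0], "fingers": 1}])

```text
clock: 17.45
position: [0.4143, 0.3644, 0.0825]
ee_rot: [0.173, 0.985, 0.001, 0.0]
ft_force: [1.1, -0.5, 1.8]
grip_width: 0.31
grasp_force: 99.0
```

move_arm(plan=[{"delta_pos": [0, 0, 0.0015], "turn": [0, 0, 0], "fingers": 1}, {"delta_pos": [0, 0, 0.003], "turn": [0, 0, 0], "fingers": 1}, {"delta_pos": [0, 0, 0.003], "turn": [0, 0, 0], "fingers": 1}])

```text
clock: 17.82
position: [0.4138, 0.3638, 0.0787]
ee_rot: [0.173, 0.985, -0.0, -0.0]
ft_force: [0.3, 0.2, 0.2]
grip_width: 0.309
grasp_force: 98.9
```

move_arm(plan=[{"delta_pos": [0, 0, 0.001], "turn": [0, 0, 0], "fingers": 1}, {"delta_pos": [0, 0, 0.002], "turn": [0, 0, 0], "fingers": 1}, {"delta_pos": [0, 0, 0.003], "turn": [0, 0, 0], "fingers": 1}, {"delta_pos": [0, 0, 0.003], "turn": [0, 0, 0], "fingers": 1}])

```text
clock: 18.32
position: [0.414, 0.3639, 0.0784]
ee_rot: [0.173, 0.985, 0.0, -0.0]
ft_force: [-9.2, -9.2, 27.1]
grip_width: 0.311
grasp_force: 102.1
```

The cap bottomed at TCP 0.0784, against 0.078 expected for fully home, with a 27 N push. A quick check before handing in.

```bash
python3 -c "
from h import *
to()
c=camera('side');W=pts(c)
save('s6',cv2.resize(c['color'][200:400,180:440],None,fx=3,fy=3,interpolation=cv2.INTER_CUBIC))
to()"
```

```text
now 18.32 [0.414  0.3639 0.0784] axes [-0.94   0.341  0.   ] [0.341 0.94  0.   ] [-0.  0. -1.] F [-9.25 -9.17 27.07] grip 0.311 102.1 q [-0.92  0.3   0.14  1.83 -0.05  1.02  0.46]
now 18.38 [0.414  0.3639 0.0784] axes [-0.94   0.341  0.   ] [0.341 0.94  0.   ] [-0.  0. -1.] F [-9.01 -9.14 27.89] grip 0.308 102.1 q [-0.92  0.3   0.14  1.83 -0.05  1.02  0.46]
```

View pics/s6.png

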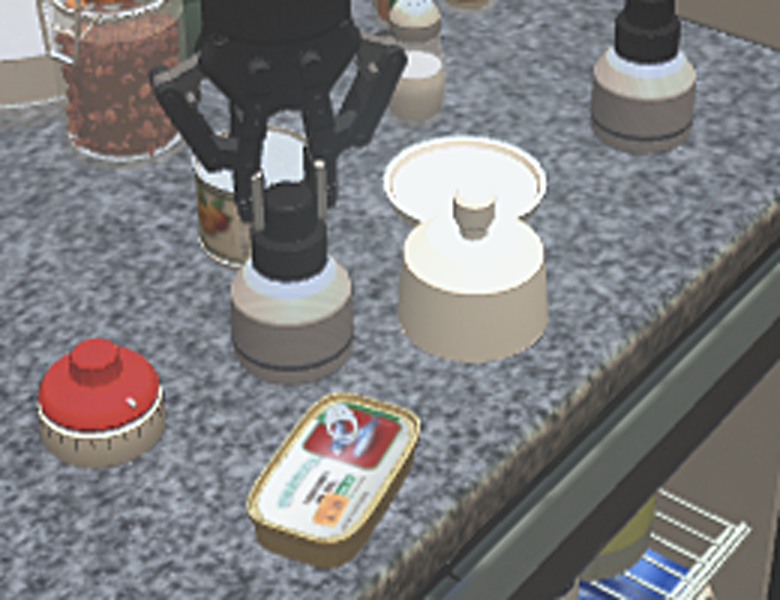

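The side view shows the cap seated on the flask (290,235) like the one on the capped flask. The lid is upright on bare worktop (473,270), and the other things are undisturbed.

```bash
python3 -c "
from workcell import *
print(hand_in())"
```

```text
the job is handed in; nothing more can be done
None
```

The lid stands upright on the bare worktop, and the cap is snapped fully home on the open flask, still held and pressed down at about 27 N; I handed the job in at about 18.4 s.

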